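Free the spool on the left-hand-threaded winder spindle

TASK

Two winder spindles stand on the bench, alike to the eye, each clamping its spool with a T-handled nut over a slotted fork plate; one nut has a left-hand thread, the other a right-hand thread. Try the nuts gently to learn which way each gives (a nut forced tighter tears its stud loose in the plastic hub), then back the left-hand one off until its fork plate is free, draw the plate out by its tab and lay it flat in the steel parts tray with the tab up. Leave the right-hand nut done up tight on its own plate, and both spools on their spindles.

Things in the scene. Friction and masses are not known exactly. Their poses are not given: they have to be found in the camera images.
- spindle_1: winder spindle, fixed and locked: round grey foot 116 mm across, bearing housing, 96 mm turntable (top at 40 mm), black hub boss, upright 10 mm stud on its axis, its top 157 mm above the bench. Origin on the axis at bench level, z up. Spool, fork plate, collar and T-nut are stacked round the stud. The two spindles look alike, nothing outside tells their threads apart, and either may stand on the left
- nut_1 (a joint): angle of spindle_1's T-nut, rad, anticlockwise seen from above, 0 tight as found. Left-hand thread: clockwise loosens; right-hand: anticlockwise loosens; no mark tells which. Loosening (up to 4.4 rad): drag of up to 0.2 N m, stays where left. Tighter: a hard stop; forced with over 1 N m the stud tears loose in its hub
- stud_1 (a joint): turn (rad) of spindle_1's stud in its plastic hub: 0 and stays so, unless the nut is forced tighter (or past its end stop) with over 1 N m, which tears the stud loose; 0.05 rad is a ruined hub. The nut's angle is counted from the stud
- nut_1_bar (a point): middle of the black T-handle of spindle_1's nut, on the stud's axis: a bar 60 mm long (x), 14 mm thick (y), 22 mm high (z, +-11 mm about this point, 137 mm above the bench when tight); neck 22 mm across below it, stud end up to 9 mm above it. Below: a collar 30 mm across, 5 mm thick, that rises with the nut, 1.59 mm per rad of loosening. Fingertips 2 mm above the bar's lower edge clear the plate's tab
- plate_1: loose aluminium fork plate (0.09 kg) on spindle_1's spool, stud in its slot. 6 mm thick, y +-34 mm, x -34 to +36 mm plus an ear to x = 58; 14 mm slot opens to -x. Origin: underside, on the stud's axis, z up, 86 mm up. 2 mm lips round the nut's collar hold it until the nut is turned 1.3 rad (better 2.3 or more: a pinch can lift the plate 1 mm); then it slides out along its +x; clear of nut and handle after 75 mm
- plate_1_tab (a point): centre of plate_1's upright pull tab: 14 mm along the plate's x, 10 mm along y, 32 mm high, from the plate's top (6 mm above its underside) to 38 mm; this point is 22 mm above the underside and 46 mm along the plate's +x from its origin. Pinch it across its 10 mm from above; the ear below it is 26 mm wide (y)
- spool_1: loose small filament spool, 100 mm across, 46 mm high, 52 mm bore, round the hub boss of spindle_1 on its turntable; origin at the centre of its underside (40 mm above the bench), top flange at 86 mm
- spindle_2: winder spindle, fixed and locked: round grey foot 116 mm across, bearing housing, 96 mm turntable (top at 40 mm), black hub boss, upright 10 mm stud on its axis, its top 157 mm above the bench. Origin on the axis at bench level, z up. Spool, fork plate, collar and T-nut are stacked round the stud. The two spindles look alike, nothing outside tells their threads apart, and either may stand on the left
- nut_2 (a joint): angle of spindle_2's T-nut, rad, anticlockwise seen from above, 0 tight as found. Left-hand thread: clockwise loosens; right-hand: anticlockwise loosens; no mark tells which. Loosening (up to 4.4 rad): drag of up to 0.2 N m, stays where left. Tighter: a hard stop; forced with over 1 N m the stud tears loose in its hub
- stud_2 (a joint): turn (rad) of spindle_2's stud in its plastic hub: 0 and stays so, unless the nut is forced tighter (or past its end stop) with over 1 N m, which tears the stud loose; 0.05 rad is a ruined hub. The nut's angle is counted from the stud
- nut_2_bar (a point): middle of the black T-handle of spindle_2's nut, on the stud's axis: a bar 60 mm long (x), 14 mm thick (y), 22 mm high (z, +-11 mm about this point, 137 mm above the bench when tight); neck 22 mm across below it, stud end up to 9 mm above it. Below: a collar 30 mm across, 5 mm thick, that rises with the nut, 1.59 mm per rad of loosening. Fingertips 2 mm above the bar's lower edge clear the plate's tab
- plate_2: loose aluminium fork plate (0.09 kg) on spindle_2's spool, stud in its slot. 6 mm thick, y +-34 mm, x -34 to +36 mm plus an ear to x = 58; 14 mm slot opens to -x. Origin: underside, on the stud's axis, z up, 86 mm up. 2 mm lips round the nut's collar hold it until the nut is turned 1.3 rad (better 2.3 or more: a pinch can lift the plate 1 mm); then it slides out along its +x; clear of nut and handle after 75 mm
- plate_2_tab (a point): centre of plate_2's upright pull tab: 14 mm along the plate's x, 10 mm along y, 32 mm high, from the plate's top (6 mm above its underside) to 38 mm; this point is 22 mm above the underside and 46 mm along the plate's +x from its origin. Pinch it across its 10 mm from above; the ear below it is 26 mm wide (y)
- spool_2: loose small filament spool, 100 mm across, 46 mm high, 52 mm bore, round the hub boss of spindle_2 on its turntable; origin at the centre of its underside (40 mm above the bench), top flange at 86 mm
- tray: fixed open steel parts tray, outside 140 mm (its x) by 135 mm (its y) by 26 mm high, walls and floor 4 mm thick; origin at the centre of its underside on the bench. The fork plate fits inside it at any heading
There are look-alikes about, which are no part of the job. Leave any yellow look-alike of the spool_1 alone.

How it is judged (in metres and radians):
On the way, in this order (a step that is already met when the one before it is completed fails the run):
1. the left-hand nut is backed off clockwise until it is clear of the seat in its plate (value of joint any of nut_1, nut_2 below -1.3 rad), for 0.2 s.
2. its fork plate is drawn out from under the nut (((value of joint nut_1 below -1.3 rad and horizontal distance between plate_1 and spindle_1 above 0.06 m) or (value of joint nut_2 below -1.3 rad and horizontal distance between plate_2 and spindle_2 above 0.06 m))), for 0.1 s.
At the end, for the whole second after the job is handed in: The left-hand nut is still undone (over 0.5 rad), its fork plate at rest in the tray, tab up, flat within 0.12 rad, underside within 6 mm of the floor; the right-hand nut is tight (within 0.12 rad of 0), its plate within 10 mm of its place, both spools down on their spindles (within 8 mm) (((value of joint nut_1 below -0.5 rad and x of plate_1 in the frame of tray between -0.06 and 0.06 m and y of plate_1 in the frame of tray between -0.06 and 0.06 m and z of plate_1 in the frame of tray below 0.01 m and angle between plate_1's own z axis and vertical below 0.12 rad and linear speed of plate_1 below 0.02 m/s and value of joint nut_2 between -0.12 and 0.12 rad and horizontal distance between plate_2 and spindle_2 below 0.01 m) or (value of joint nut_2 below -0.5 rad and x of plate_2 in the frame of tray between -0.06 and 0.06 m and y of plate_2 in the frame of tray between -0.06 and 0.06 m and z of plate_2 in the frame of tray below 0.01 m and angle between plate_2's own z axis and vertical below 0.12 rad and linear speed of plate_2 below 0.02 m/s and value of joint nut_1 between -0.12 and 0.12 rad and horizontal distance between plate_1 and spindle_1 below 0.01 m)) and distance between spool_1 and spindle_1 below 0.048 m and distance between spool_2 and spindle_2 below 0.048 m); the robot touches nothing.
It fails at once if the nut on spindle_1 is forced, so that the stud tears loose in its hub and turns (over 1 N m) (value of joint stud_1 below -0.05 rad or value of joint stud_1 above 0.05 rad).
It fails at once if the nut on spindle_2 is forced, so that the stud tears loose in its hub and turns (over 1 N m) (value of joint stud_2 below -0.05 rad or value of joint stud_2 above 0.05 rad).
It fails at once if a fork plate is dropped (falls freely at over 0.6 m/s) (linear speed of plate_1 above 0.6 m/s and contact force between the fingers and plate_1 below 0.1 N).
It fails at once if a fork plate is dropped (falls freely at over 0.6 m/s) (linear speed of plate_2 above 0.6 m/s and contact force between the fingers and plate_2 below 0.1 N).
It also fails if it takes over 62 s, if anything falls off the work surface, if the arm or the gripper's body presses on something with over 40 N, if the wrist force passes 120 N, or if a joint passes its speed limit or range.

ROBOT

A 6-joint arm with a two-finger parallel gripper is mounted at the origin on the work surface. World frame = base frame: x ahead of the robot, y to its left, z up, the work surface at z = 0. Lengths are in mm, angles in rad, forces in N, time in s.
With the tool pointing down it reaches from about 275 to 825 mm from the base axis. Payload 4.9 kg.
Tool frame: the origin (TCP) lies at the very end of the fingers, on their centre line; the grasp point (between the pads) lies 19 mm behind it; z points along the fingers, y is the direction in which the jaws open and shut (so a half turn about z gives the same grasp; the last joint's range is limited). The gripper opens to 85 mm and grips with 20 to 120 N. Pads are 22 mm wide; open, the fingers measure 114 mm over their backs; the gripper's body (76 mm by 85 mm) begins 54 mm behind the grasp point. The pads swing forward as they close: fully open they stand 13 mm farther back than shut.
Start: joints at [1.216, 0.326, -0.193, 1.052, 0, 1.437], TCP at [120.448, 536.666, 231.281] pointing down, gripper open.
Joint ranges: [-2.65, 2.65], [-0.97, 1.79], [-1.3, 1.35], [-1.93, 2.1], [-1.47, 1.37], [-3.14, 3.14]. Speed limits (rad/s): [2.57, 2.57, 3.14, 3.14, 3.14, 3.14].

INTERFACE

Orientations are given as [roll, pitch, yaw] about the fixed x, y, z axes, in that order (R = Rz(yaw) Ry(pitch) Rx(roll)).
In Python, from bench import bot, solve_ik, imaging gives the robot as it stands. Calls block until the motion is done:
- bot.move_ptp(position, orientation): joint-space move of the TCP to a pose.
- bot.movel(position, rot=None, max_speed=150, threshold=None): straight line of the TCP; rot=None keeps the orientation; max_speed is the mean speed in mm/s. With threshold (N) it stops when the force on the tool has changed by that much, and returns True; else False.
- bot.move_j(angles): joint-space move.
- bot.grip(opening, effort=None): opening from 0.0 (shut) to 1.0 (fully open); effort is the grip in N (None keeps the last); returns when the fingers have stopped.
- bot.dwell(seconds).
- solve_ik(position, orientation): joint angles nearest the present ones, or None.
- bot.get_state(): the state.
- imaging.capture(name): name is "side" or "top"; returns the picture (400x640x3 uint8, blue, green, red); there is no depth.
- imaging.camera_model(name): a dict with "K" (3x3 intrinsics, pixels), "position" and "rotation" of the camera in the world. Camera axes: x right, y up, looking along -z (the intrinsics and any distortion apply to the point x, -y, -z); pixel columns grow to the right and rows downward; lengths in mm; the calibration is good to about 2 mm. A picture is of the moment at which its call begins. camera_model takes no time and is no camera call.
A pose or a line that the arm cannot do raises bot.IKError and nothing moves.
- bot.sign_off(): hands the job in, once; it reports no verdict.
The state is a dict: "t": time; "qpos": joint angles; "joint_velocities": joint speeds; "effort": joint torques, N m; "tcp_pos": TCP position; "orientation": TCP orientation; "contact_force": force on the tool from outside, world axes, zero at the start; "wrist_torque": the same for the moment, N m; "opening": opening from 0.0 (shut) to 1.0 (fully open).
Only numpy, scipy, OpenCV 4.12 (cv2) and the standard library are available. Lean on these libraries where they do the work, as an engineer would, in place of code of your own. Each camera call takes 0.05 s, during which the arm holds its last target.

## Working session

There is one attempt and no reset: what is moved stays moved. The work goes in short steps, each a Python script; the robot and the scene stay as the last script left them, time stands still between calls to the robot, and variables do not carry over. Pictures are saved under pics/ and viewed, and the job is handed in when it is done.

```bash
ls; mkdir -p pics
python3 - <<'E'
from bench import bot, imaging
import cv2
for n in("side","top"):
    im=imaging.capture(n); cv2.imwrite(f"pics/{n}0.png",im)
    m=imaging.camera_model(n); print(n,m)
s=bot.get_state(); print(s)
E
```

```text
pics
side {'K': array([[446.55062104,   0.        , 326.92042491],
       [  0.        , 446.55062104, 197.32363902],
       [  0.        ,   0.        ,   1.        ]]), 'position': array([ -94.86119353, -580.73642591,  820.58974385]), 'rotation': array([ 0.81266794,  0.00878745, -0.8116441 ])}
top {'K': array([[386.36826141,   0.        , 321.47474007],
       [  0.        , 386.36826141, 203.09898788],
       [  0.        ,   0.        ,   1.        ]]), 'position': array([281.0412942 , -44.4114238 , 958.98507766]), 'rotation': array([ 0.20550546, -0.00532622, -1.60245679])}
{'t': 0.1, 'qpos': array([ 1.21581932e+00,  3.26854402e-01, -1.93499529e-01,  1.05202971e+00,
        1.38370993e-05,  1.43660897e+00]), 'joint_velocities': array([ 0.00084325, -0.00085935,  0.00090075,  0.00057367,  0.0008245 ,
       -0.00044393]), 'effort': array([-3.19837109e-04, -4.44240904e+01,  2.63038069e+01,  7.91147671e-03,
       -2.13509720e-04, -6.06497125e-06]), 'tcp_pos': array([120.23851656, 536.14243173, 230.58258491]), 'orientation': array([-3.14002146e+00, -2.26071281e-04,  2.92080282e+00]), 'contact_force': array([-0.08493493, -0.16066458, -0.012888  ]), 'wrist_torque': array([0.03440843, 0.015129  , 0.0013548 ]), 'opening': 0.9978945298573415}
```

View pics/side0.png

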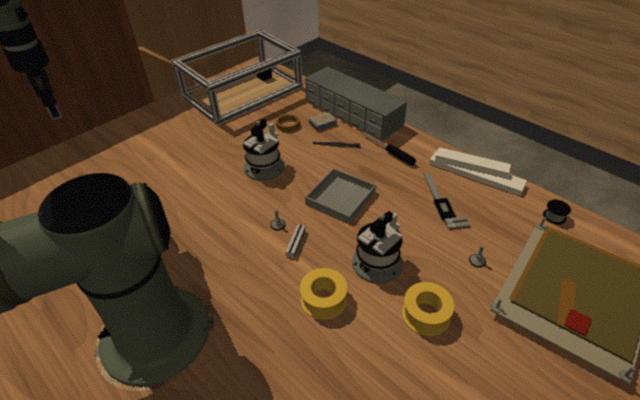

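View pics/top0.png

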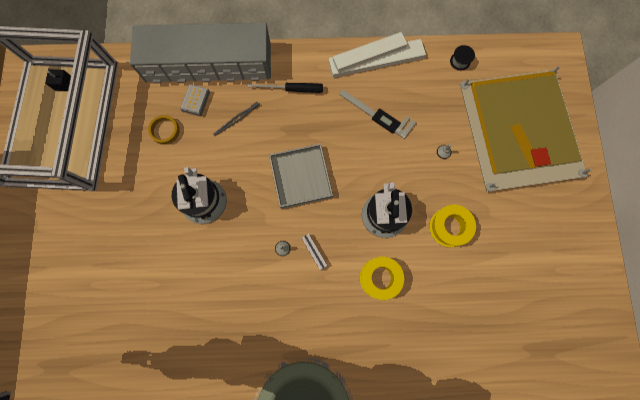

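The spindles are at about (195,195) and (388,210) in the top view, with the tray between them at (302,176). I'll zoom in on these.

```bash
cat > h.py <<'E'
import numpy as np, cv2
from scipy.spatial.transform import Rotation as Ro
from bench import bot, imaging, solve_ik
CM={n:imaging.camera_model(n) for n in("side","top")}
def RR(n): return Ro.from_euler('xyz',CM[n]["rotation"]).as_matrix()
def proj(n,p):
    c=RR(n).T@(np.asarray(p,float)-CM[n]["position"])
    q=CM[n]["K"]@np.array([c[0],-c[1],-c[2]]); return q[:2]/q[2]
def ray(n,uv):
    d=np.linalg.inv(CM[n]["K"])@np.array([uv[0],uv[1],1.]); d=RR(n)@np.array([d[0],-d[1],-d[2]])
    return CM[n]["position"],d/np.linalg.norm(d)
def plane(n,uv,z):
    o,d=ray(n,uv); return o+d*(z-o[2])/d[2]
def tri(a,b):
    o1,d1=ray("top",a);o2,d2=ray("side",b)
    A=np.stack([d1,-d2],1);s=np.linalg.lstsq(A,o2-o1,rcond=None)[0]
    p,q=o1+d1*s[0],o2+d2*s[1]; return (p+q)/2,np.linalg.norm(p-q)
def crop(im,x,y,w,h,k,name):
    cv2.imwrite("pics/"+name,cv2.resize(im[y:y+h,x:x+w],None,fx=k,fy=k,interpolation=cv2.INTER_CUBIC))
E
python3 - <<'E'
from h import *
t=cv2.imread("pics/top0.png");s=cv2.imread("pics/side0.png")
a=[t[150:230,150:250],t[165:245,340:440],s[110:190,215:315],s[200:280,330:430]]
a=[cv2.resize(i,None,fx=4,fy=3.75,interpolation=cv2.INTER_CUBIC) for i in a]
a=[cv2.convertScaleAbs(i,alpha=1.6,beta=15) for i in a]
cv2.imwrite("pics/c0.png",np.vstack([np.hstack(a[:2]),np.hstack(a[2:])]))
print(proj("top",[0,0,0]),proj("side",[0,0,0]))
for uv in [(195,195),(390,210)]: print(plane("top",uv,86))
for uv in [(275,155),(323,146),(332,191),(279,206)]: print(plane("top",uv,26))
E
```

```text
[303.6693419  410.10520492] [155.12836715 333.25020597]
[490.85221523 237.11157459  86.        ]
[ 441.74233323 -211.95992572   86.        ]
[603.13960014  58.09026814  26.        ]
[623.52471171 -64.11407904  26.        ]
[505.14544597 -82.63142256  26.        ]
[471.17149817  49.19508272  26.        ]
```

View pics/c0.png

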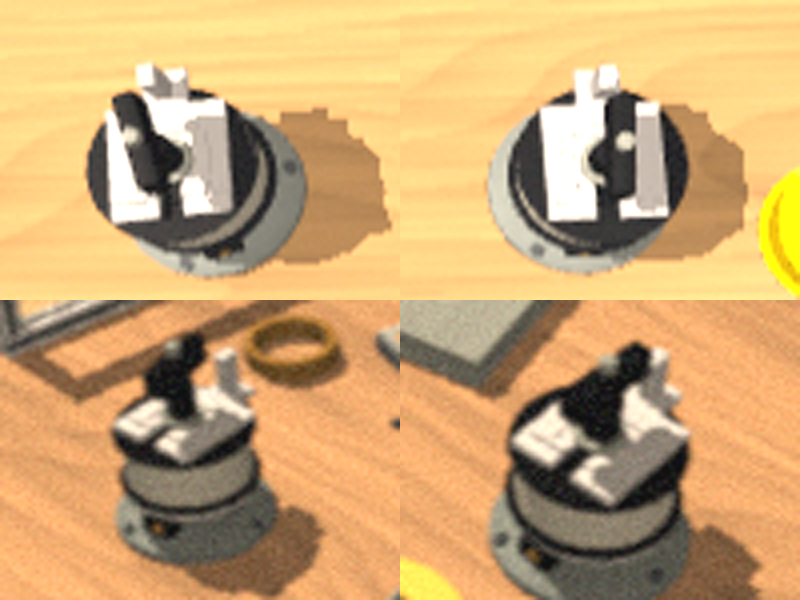

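Run:
```python
from h import *
print("studL",tri((183,186),(258.75,123.3)),"studR",tri((396.7,202.3),(381.75,216.5)))
t=cv2.imread("pics/top0.png")
def lab(x,y,n,w=50,k=14):
    i=cv2.resize(t[y:y+40,x:x+w],None,fx=k,fy=k,interpolation=cv2.INTER_CUBIC)
    i=cv2.convertScaleAbs(i,alpha=1.5,beta=25)
    for j in range(0,w,5):
        cv2.line(i,(j*k,0),(j*k,40*k),(0,0,255) if (x+j)%10==0 else (0,120,0),1)
    for j in range(0,40,5):
        cv2.line(i,(0,j*k),(w*k,j*k),(0,0,255) if (y+j)%10==0 else (0,120,0),1)
    cv2.imwrite("pics/"+n,i)
lab(170,165,"zl.png"); lab(365,180,"zr.png")
```

```text
studL (array([497.94765723, 242.1550123 , 149.1953464 ]), np.float64(3.801429829217762)) studR (array([ 446.08147561, -214.81539156,  154.48759765]), np.float64(1.7824223527554472))
```

View pics/zl.png

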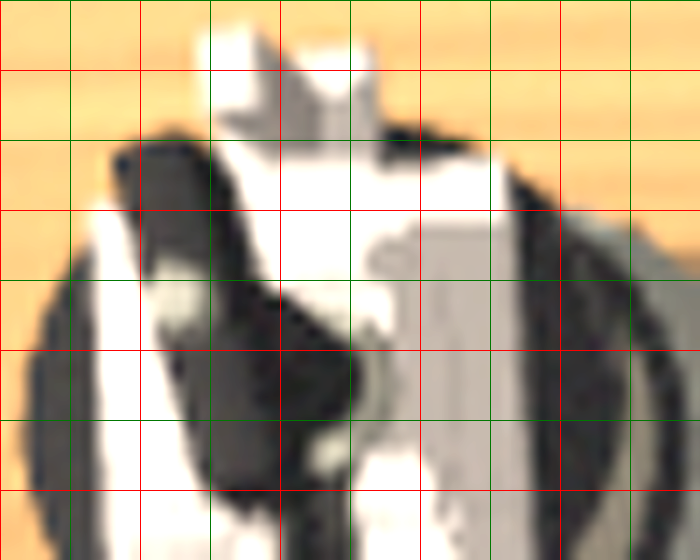

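View pics/zr.png

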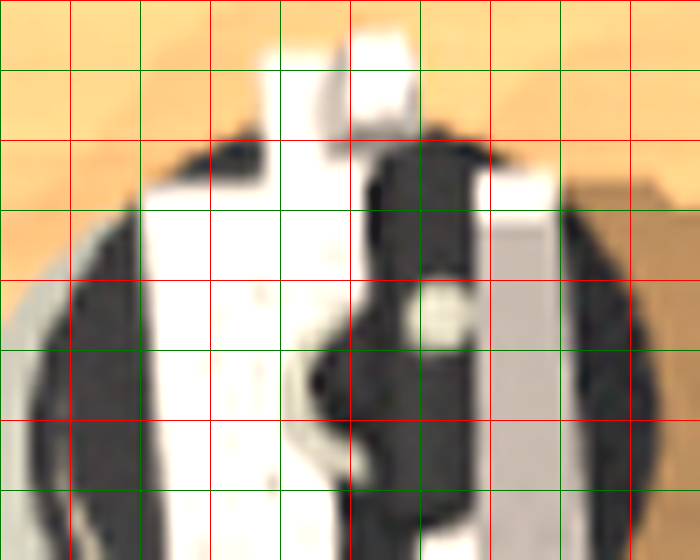

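Run:
```python
from h import *
def P(o,p,z): return plane("top",(o[0]+(p[0]+.5)/14-.5,o[1]+(p[1]+.5)/14-.5),z)
def ang(a,b): d=b-a; return np.degrees(np.arctan2(d[1],d[0]))
for nm,o,st,tab,le,re,bar in (("L",(170,165),(178,292),(229,77),((103,520),(92,210)),((537,520),(512,180)),((205,485),(115,165))),
 ("R",(365,180),(440,315),(382,80),((165,530),(140,205)),((588,530),(560,180)),((475,510),(472,155)))):
    print(nm,"stud",P(o,st,157).round(1),"tab",P(o,tab,124).round(1))
    for e in (le,re):
        a,b=P(o,e[0],92),P(o,e[1],92); print(" plate edge",a.round(1),b.round(1),ang(a,b).round(1))
    a,b=P(o,bar[0],148),P(o,bar[1],148); print(" bar",a.round(1),b.round(1),ang(a,b).round(1),np.linalg.norm(a-b).round(1))
    # side stud on plane 157
for uv in((258.75,123.3),(381.75,216.5)): print("side",plane("side",uv,157))
t=cv2.imread("pics/top0.png")
i=cv2.resize(t[140:212,260:340],None,fx=8,fy=8,interpolation=cv2.INTER_CUBIC); cv2.imwrite("pics/tray.png",cv2.convertScaleAbs(i,alpha=1.5,beta=25))
```

```text
L stud [495.7 242.1 157. ] tab [539.9 247.3 124. ]
 plate edge [475. 276.  92.] [527.6 280.1  92. ] 4.5
 plate edge [472.8 205.2  92. ] [530.6 210.9  92. ] 5.7
 bar [467.4 240.  148. ] [518.8 255.9 148. ] 17.3 53.7
R stud [ 445.5 -212.2  157. ] tab [ 490.7 -212.5  124. ]
 plate edge [ 424.5 -178.5   92. ] [ 478.8 -177.7   92. ] 0.9
 plate edge [ 422.4 -247.3   92. ] [ 480.9 -247.2   92. ] 0.1
 bar [ 416.9 -217.2  148. ] [ 472.4 -220.8  148. ] -3.7 55.6
side [492.60336683 231.5226295  157.        ]
side [ 444.90824853 -216.59244634  157.        ]
```

View pics/tray.png

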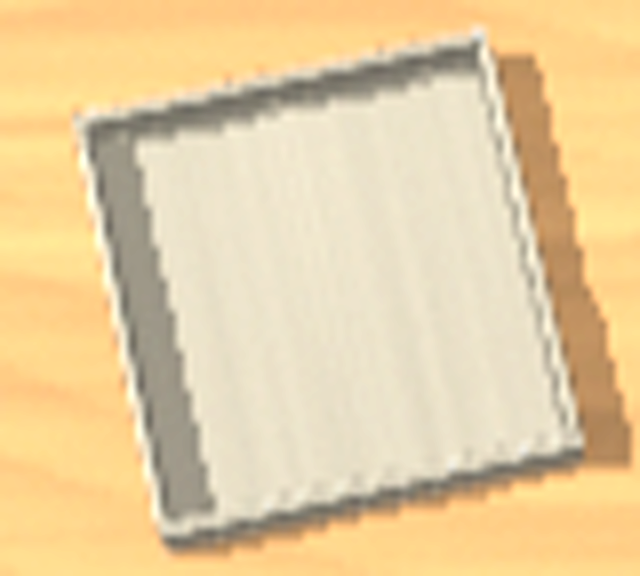

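```bash
cat >> h.py <<'E'
def st(tag=""):
    s=bot.get_state()
    print(tag,"t%.2f"%s["t"],"p",s["tcp_pos"].round(1),"yaw%.3f"%s["orientation"][2],"q6 %.3f"%s["qpos"][5],"F",s["contact_force"].round(1),"T",s["wrist_torque"].round(3),"op%.3f"%s["opening"]); return s
def jdown(p,yaw,q6near):
    """joints for tool-down pose with q6 closest to q6near (same pose modulo half turn allowed)"""
    q=solve_ik(list(p),[np.pi,0,yaw])
    if q is None: raise RuntimeError("ik")
    q=np.array(q,float); c=[q[5]+k*np.pi for k in range(-3,4) if abs(q[5]+k*np.pi)<3.1]
    q[5]=min(c,key=lambda v:abs(v-q6near)); return q
E
python3 - <<'E'
from h import *
c=[plane("top",(260+(x+.5)/8-.5,140+(y+.5)/8-.5),26) for x,y in((80,122),(482,37),(580,445),(165,530))]
print(np.round(c,1),np.mean(c,0).round(1))
for i in range(4): d=c[(i+1)%4]-c[i]; print(np.linalg.norm(d).round(1),np.degrees(np.arctan2(d[1],d[0])).round(1))
for (x,y,th) in ((495,242.4,17.3),(445.2,-212.6,-3.7)):
    q=jdown([x,y,180],np.radians(th),-3); print(q.round(3))
E
```

```text
[[604.   71.8  26. ]
 [628.6 -56.2  26. ]
 [494.5 -82.4  26. ]
 [471.6  46.3  26. ]] [549.7  -5.1  26. ]
130.3 -79.1
136.7 -168.9
130.7 100.1
134.9 10.9
[ 0.321  0.368 -0.27   0.933  0.     0.019]
[-0.595  0.266 -0.417  0.888  0.    -0.531]
```

Run:
```python
from h import *
x,y,th=495,242.4,np.radians(17.3)
bot.move_j(jdown([x,y,185],th,0)); st()
bot.grip(0.5)
bot.movel([x,y,130],max_speed=80); st("down")
t=imaging.capture("top");s=imaging.capture("side")
a=cv2.resize(t[140:240,130:250],None,fx=3.3,fy=3.3);b=cv2.resize(s[80:180,200:320],None,fx=3.3,fy=3.3)
cv2.imwrite("pics/g1.png",cv2.convertScaleAbs(np.hstack([a,b]),alpha=1.5,beta=20))
```

```text
t1.84 p [494.7 243.1 185.1] yaw-2.839 q6 0.020 F [-0.7  0.7  0.4] T [ 0.013 -0.069 -0.005] op0.997
down t3.17 p [495.4 242.5 130.4] yaw-2.840 q6 0.019 F [-0.   0.2 -0.4] T [-0.013  0.008  0.005] op0.503
```

View pics/g1.png

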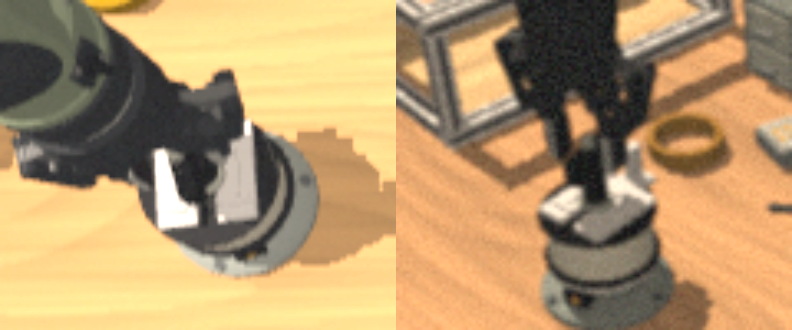

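The fingers straddle the bar, at about (195,170) in the left half and (595,160) in the right. I'll pinch gently and test clockwise in small steps.

```bash
cat >> h.py <<'E'
def probe(n=8,step=0.012,lim=0.4):
    s0=st("gripped"); q=np.array(s0["qpos"],float); T0=s0["wrist_torque"][2]; q60=q[5]
    for i in range(n):
        q[5]+=step; bot.move_j(list(q)); s=bot.get_state(); d=s["wrist_torque"][2]-T0
        print(i,"q6 %.4f"%(s["qpos"][5]-q60),"dTz %.3f"%d,"F",s["contact_force"].round(1),"t%.2f"%s["t"])
        if abs(d)>lim: print("LIMIT"); break
    return d
E
python3 - <<'E'
from h import *
bot.movel([495,242.4,128.5],max_speed=80)
bot.grip(0.0,effort=20); probe()
E
```

```text
gripped t3.88 p [495.3 241.6 128.7] yaw-2.840 q6 0.020 F [ 0.9 -3.9  3.2] T [-0.854 -0.078 -0.056] op0.161
0 q6 0.0119 dTz 0.085 F [ 0.7 -2.   0.9] t4.12
1 q6 0.0241 dTz 0.087 F [ 0.6 -2.6  1.4] t4.38
2 q6 0.0361 dTz 0.138 F [ 1.3 -2.5  1.6] t4.62
3 q6 0.0481 dTz 0.179 F [ 0.4 -3.1  3. ] t4.88
4 q6 0.0601 dTz 0.145 F [ 0.1 -2.7  0.8] t5.12
5 q6 0.0722 dTz 0.165 F [ 0.1 -3.   1.1] t5.38
6 q6 0.0841 dTz 0.160 F [ 0.6 -2.4  1.5] t5.62
7 q6 0.0961 dTz 0.170 F [ 0.2 -2.5  2.2] t5.88
```

Run:
```python
from h import *
probe(4,0.05,0.4); st()
```

```text
gripped t5.88 p [495.4 241.7 128.8] yaw-2.936 q6 0.116 F [ 0.2 -2.5  2.2] T [-0.369 -0.016  0.114] op0.158
0 q6 0.0492 dTz -0.156 F [-0.2 -1.3  2.9] t6.12
1 q6 0.0985 dTz -0.140 F [ 0.1 -1.4  3. ] t6.38
2 q6 0.1482 dTz -0.120 F [-0.6 -1.6  3.7] t6.62
3 q6 0.1983 dTz -0.113 F [-0.8 -0.9  5.5] t6.88
 t6.88 p [495.4 241.9 129. ] yaw-3.134 q6 0.314 F [-0.8 -0.9  5.5] T [-0.193  0.251  0.001] op0.153
```

Run:
```python
from h import *
th0=np.radians(17.3)
for a in (0.6,0.9,1.2,1.5):
    bot.move_j(jdown([495,242.4,128.7+1.59*a],th0-a,0.02+a)); st(a)
t=imaging.capture("top");s=imaging.capture("side")
a=cv2.resize(t[140:240,130:250],None,fx=3.3,fy=3.3);b=cv2.resize(s[80:180,200:320],None,fx=3.3,fy=3.3)
cv2.imwrite("pics/g2.png",cv2.convertScaleAbs(np.hstack([a,b]),alpha=1.5,beta=20))
```

```text
0.6 t7.27 p [495.4 242.3 129.6] yaw2.847 q6 0.616 F [ 0.5 -2.1  3.2] T [-0.3   -0.319 -0.154] op0.161
0.9 t7.66 p [495.6 242.6 130.1] yaw2.548 q6 0.915 F [ 3.  -0.2 -0.9] T [-0.034 -0.653 -0.097] op0.159
1.2 t8.05 p [495.8 242.8 130.7] yaw2.248 q6 1.215 F [ 4.7  2.5 -1.9] T [ 0.294 -1.111 -0.165] op0.159
1.5 t8.44 p [496.1 242.9 131.3] yaw1.947 q6 1.516 F [ 5.4  0.9 -3.6] T [ 0.368 -1.251 -0.165] op0.154
```

View pics/g2.png

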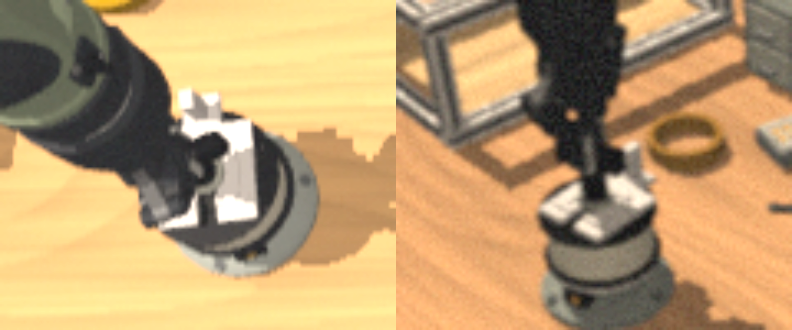

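The bar (around (205,150)) turned with the gripper and its plate stayed put, so this left-side nut has the left-hand thread. I'll carry on to 2.45 rad.

Run:
```python
from h import *
th0=np.radians(17.3)
for a in (1.8,2.12,2.45):
    bot.move_j(jdown([495,242.4,128.3+1.59*a],th0-a,0.02+a)); st(a)
bot.grip(0.5)
bot.movel([495,242.4,190]); st("up")
hd=np.radians(5.5); u=np.array([np.cos(hd),np.sin(hd)])
p=np.array([494.5,242.6])+46*u
bot.move_j(jdown([p[0],p[1],165],hd,1.5)); st("tab")
t=imaging.capture("top");s=imaging.capture("side")
a=cv2.resize(t[140:240,130:250],None,fx=3.3,fy=3.3);b=cv2.resize(s[80:180,200:320],None,fx=3.3,fy=3.3)
cv2.imwrite("pics/g3.png",cv2.convertScaleAbs(np.hstack([a,b]),alpha=1.5,beta=20))
```

```text
1.8 t8.93 p [496.5 243.  131.7] yaw1.647 q6 1.816 F [ 5.9  0.5 -1.4] T [ 0.331 -1.38  -0.118] op0.157
2.12 t9.34 p [496.9 242.9 132.2] yaw1.327 q6 2.136 F [ 6.5  0.8 -1.6] T [ 0.32  -1.574 -0.121] op0.156
2.45 t9.76 p [497.2 242.7 132.8] yaw0.997 q6 2.466 F [ 7.   1.1 -1.7] T [ 0.137 -1.739 -0.146] op0.156
up t10.68 p [494.8 242.4 189.7] yaw0.994 q6 2.469 F [ 0.1 -0.9 -0.9] T [-0.02  -0.026  0.005] op0.501
tab t12.63 p [540.1 246.9 164.7] yaw-3.046 q6 0.209 F [-0.6  0.3 -0. ] T [-0.023  0.021  0.028] op0.502
```

View pics/g3.png

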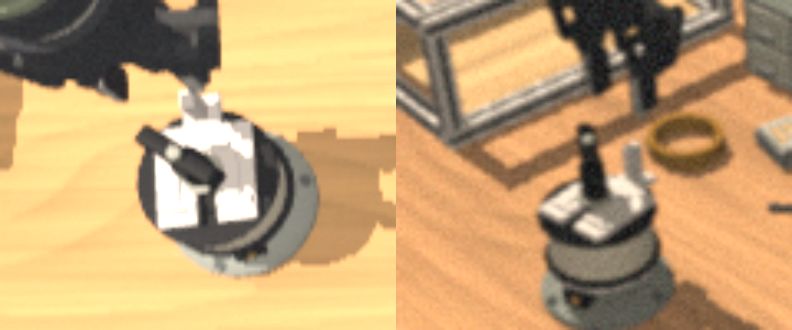

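The nut bar (about (180,160)) now stands crosswise and the tab at (195,100) is free. Next I'll pinch the tab and draw the plate out.

Run:
```python
from h import *
p=bot.get_state()["tcp_pos"]
print("hit",bot.movel([540.2,247.0,99],max_speed=80,threshold=8)); st("down")
bot.grip(0.0,effort=50); s=st("grip")
hd=np.radians(5.5)
q=[540.2+88*np.cos(hd),247.0+88*np.sin(hd)]
m=[540.2+12*np.cos(hd),247.0+12*np.sin(hd)]
print("blk",bot.movel([m[0],m[1],99.3],max_speed=40,threshold=15)); st("12mm")
```

```text
hit False
down t13.71 p [540.7 247.1  99.5] yaw-3.046 q6 0.209 F [-0.1  1.4  0.8] T [0.043 0.026 0.006] op0.506
grip t14.10 p [540.8 247.1  99.7] yaw-3.046 q6 0.209 F [-0.2  0.2  3.3] T [-0.146  0.062 -0.02 ] op0.102
blk False
12mm t14.55 p [552.1 248.3  99.6] yaw-3.046 q6 0.205 F [-2.2  0.2  5.5] T [-0.092  0.486  0.002] op0.106
```

Run:
```python
from h import *
hd=np.radians(5.5)
q=[540.2+90*np.cos(hd),247.0+90*np.sin(hd)]
print("blk",bot.movel([q[0],q[1],99.5],max_speed=80,threshold=15)); st("out")
t=imaging.capture("top");s=imaging.capture("side")
a=cv2.resize(t[120:220,130:250],None,fx=3.3,fy=3.3);b=cv2.resize(s[80:180,200:320],None,fx=3.3,fy=3.3)
cv2.imwrite("pics/g4.png",cv2.convertScaleAbs(np.hstack([a,b]),alpha=1.5,beta=20))
```

```text
blk False
out t15.68 p [629.2 255.6  99.2] yaw-3.045 q6 0.181 F [ 0.1  0.6 -0.7] T [-0.018 -0.054  0.013] op0.109
```

View pics/g4.png

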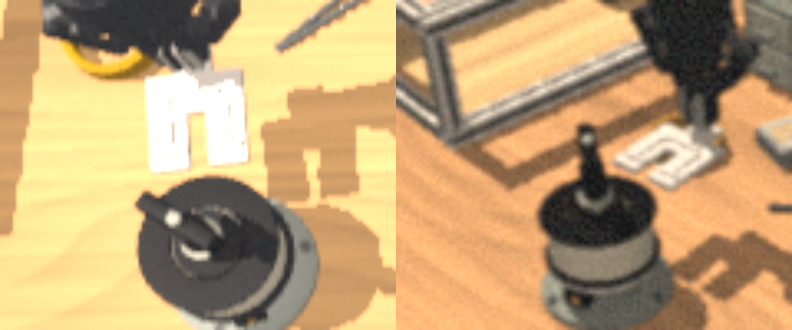

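The plate is fully out and level, with its slot end at about (195,165) clear of the spool and nut. Now to the tray.

Run:
```python
from h import *
hd=np.radians(11)
s=bot.get_state(); p=s["tcp_pos"]
bot.movel([p[0],p[1],112],max_speed=100)
bot.movel([583.1,1.4,112],rot=[np.pi,0,hd-np.pi],max_speed=140); st("over")
bot.movel([583.1,1.4,48],max_speed=80)
t=imaging.capture("top");s=imaging.capture("side")
a=cv2.resize(t[120:220,240:360],None,fx=3.3,fy=3.3);b=cv2.resize(s[140:240,280:400],None,fx=3.3,fy=3.3)
cv2.imwrite("pics/g5.png",cv2.convertScaleAbs(np.hstack([a,b]),alpha=1.5,beta=20)); st()
```

```text
over t18.04 p [583.2   2.  112. ] yaw-2.949 q6 -0.316 F [ 0.6 -0.7 -1.5] T [ 0.044 -0.041  0.083] op0.101
 t19.09 p [583.7   1.3  48.7] yaw-2.950 q6 -0.316 F [-0.1 -0.7 -1. ] T [ 0.024 -0.047  0.018] op0.103
```

View pics/g5.png

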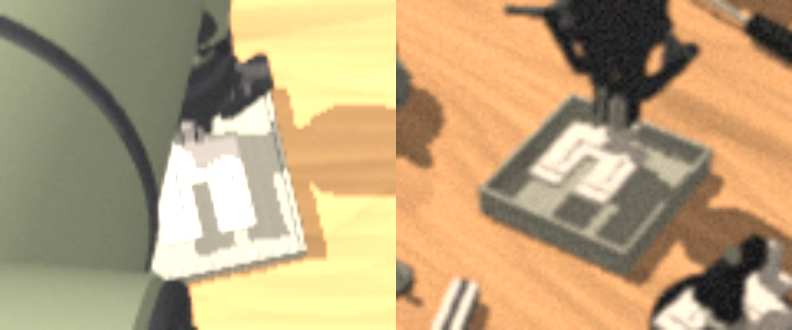

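The plate sits level over the tray and lines up with it. I'll lower it until it touches.

Run:
```python
from h import *
print(bot.movel([583.1,1.4,22],max_speed=60,threshold=8)); st()
print(bot.movel([583.1,1.4,15],max_speed=15,threshold=4)); st("touch")
bot.grip(0.3); st("open")
bot.movel([583.1,1.4,70],max_speed=80)
bot.movel([583.1,1.4,150],max_speed=150)
q=np.array(bot.get_state()["qpos"]);q[0]+=0.9
bot.move_j(list(q)); st("away")
t=imaging.capture("top");s=imaging.capture("side"); cv2.imwrite("pics/t9.png",t)
a=cv2.resize(t[120:220,240:360],None,fx=3.3,fy=3.3);b=cv2.resize(s[140:240,280:400],None,fx=3.3,fy=3.3)
cv2.imwrite("pics/g6.png",cv2.convertScaleAbs(np.hstack([a,b]),alpha=1.5,beta=20)); cv2.imwrite("pics/s9.png",s)
```

```text
False
 t19.68 p [582.8   1.4  21.6] yaw-2.950 q6 -0.316 F [-0.   0.4 -1.6] T [-0.037 -0.016 -0.047] op0.102
True
touch t20.06 p [583.6   1.4  17.7] yaw-2.950 q6 -0.316 F [-0.5  0.4  5.1] T [ 0.016  0.229 -0.029] op0.105
open t20.37 p [582.6   1.5  16.6] yaw-2.950 q6 -0.316 F [ 0.5 -0.3 -0.4] T [ 0.005 -0.005  0.009] op0.300
away t23.71 p [361.8 456.6 149.1] yaw-2.051 q6 -0.316 F [-0.1 -0.4 -0.1] T [-0.048 -0.016  0.033] op0.298
```

View pics/g6.png

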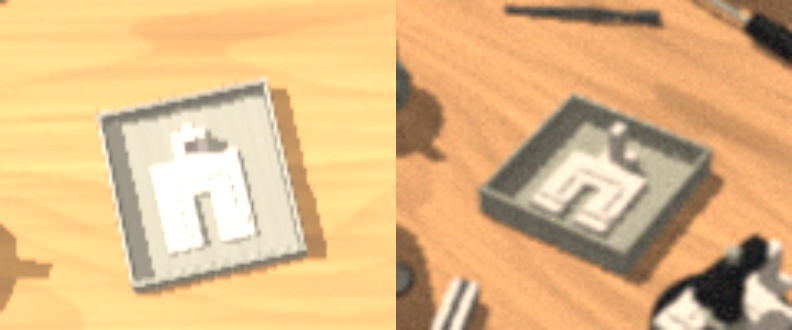

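View pics/t9.png

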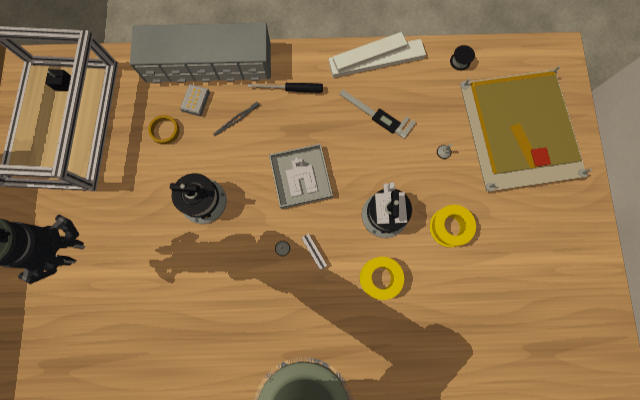

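View pics/s9.png

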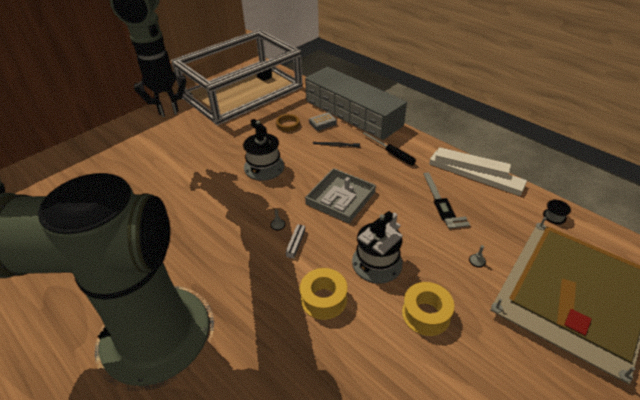

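In the top view the plate lies flat in the tray, tab up, centred near (302,176). The left spool is seated at (198,195), the right spindle at (390,208) is untouched, and the arm is clear at (40,250).

Run:
```python
from h import *
st(); bot.sign_off()
```

```text
t23.81 p [361.8 456.5 149.1] yaw-2.052 q6 -0.316 F [-0.2 -0.3  1.2] T [-0.062  0.016  0.016] op0.300
the job is handed in; nothing more can be done
```

The left-hand nut was on the spindle standing on the robot's left. I backed it off, and its fork plate now lies flat in the steel tray with the tab up. I handed the job in at 23.8 s; no verdict was reported.

- **Finding the thread:** I pinched the left spindle's nut at 20 N and turned it clockwise in small steps. It gave freely, with torque never above about 0.2 N m.
- **Undoing it:** I turned that nut about 2.45 rad clockwise, then drew the plate out 90 mm by its tab. It met no resistance above about 5 N.
- **Placing the plate:** I lowered it into the tray until it touched at the expected height, then let go and backed away.
- **Right-hand nut:** I never touched it. Its thread follows from the other one being left-hand.

My last two pictures show the plate centred in the tray, both spools on their spindles and the arm clear of everything. None of the checks failed. One early measurement disagreed: the two cameras placed the left stud about 10 mm apart sideways. I used the top view, and the grip confirmed it. I judged the plate's final flatness and position by eye in those pictures and didn't measure them.

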